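Shim the rocking lab balance

TASK

The balance rocks because the foot at its far left corner has lost its rubber pad. Push the orange wedge along the bench with the outside of the fingers, thin end first, under that bare foot until the balance stands level and firm on all four feet, then stop there and take the hand away. Do not pinch or lift the wedge, do not touch or shove the balance itself, and leave everything else on the bench as it stands.

Things in the scene. Friction and masses are not known exactly. Their poses are not given: they have to be found in the camera images.
- balance: Grey top-loading balance standing loose, about 1.3 kg. Origin: centre between the feet at the soles of the three sound rubber feet; x from the display (robot side) to the back, y to its left, z up (upright when level). Housing x -110 to +100, y +-90 mm, 56 mm high, round pan on top at 67 mm, underside 14 mm above the soles. Feet at x +-75, y +-70 mm; the one at (+75, +70) is bare.
- bare_foot (a point): Lowest point of the bare cream stud (ball of 12 mm radius) at the balance's (+75, +70, +6) mm, 20 mm in from the left side. 6 mm shorter than the other feet: at the start it rests on the bench, so the balance leans 0.058 rad to that corner and the opposite foot hangs in the air. Level, it is 6 mm above the bench. Once all four feet carry, pushing on only shoves and turns the balance.
- wedge: Loose orange hard-plastic wedge, flat on the bench, 50 g: 110 mm long (x), 40 mm wide (y), 15.5 mm high at the thick end (x = -55 mm, upright flat face) sloping to 1.5 mm at the thin end (x = +55 mm). Origin: centre of its underside; x points to the thin end. It starts left of the balance, thin end roughly towards the bare foot and 40 to 90 mm short of it.
- wedge_tip (a point): Middle of the wedge's thin end, on the bench; same axes as the wedge. The balance is level when the bare foot stands about 35 mm back from here. Friction about 0.35: pushing takes 0.2 N free and 1 to 2.5 N while the foot climbs (it presses with about 1.3 N), then stiffens to 3.5 N or more within about 3 mm once all four feet carry (the foot then presses with 3 to 6 N).
- check_weight: Brass 200 g check weight, 32 mm across, 53 mm high, origin under its centre; stands near the balance's front left side. Leave alone.
- cup: Clear open plastic cup, 68 mm across, 85 mm high, origin under its centre; right of the balance. Leave alone.
- weigh_boat: White square weighing tray 75 x 75 x 18 mm, origin under its centre; behind the balance. Leave alone.
- cylinder: Tall translucent measuring cylinder, 282 mm high on a 90 mm foot, origin under its centre; far right. Leave alone.
- bottle: Yellow bottle with a teal cap, 72 mm across, 202 mm high, origin under its centre; far left. Leave alone.
Not all that is in view belongs to the job. There is more than one size of the wedge; the one meant has the size given above.

How it is judged:
By the outcome, as a careful person would: the job done as asked, in the order asked, and still so for the second after the job is handed in, with the robot touching nothing.
It also fails if it takes over 56 s, if anything falls off the work surface, if the arm or the gripper's body presses on something with over 40 N, if the wrist force passes 120 N, or if a joint passes its speed limit or range.

ROBOT

A 7-joint arm with a two-finger parallel gripper is mounted at the origin on the work surface. World frame = base frame: x ahead of the robot, y to its left, z up, the work surface at z = 0. Lengths are in m, angles in degrees, forces in N, time in s.
With the tool pointing down it reaches from about 0.4 to 0.9 m from the base axis. Payload 5.6 kg.
Tool frame: the origin (TCP) lies midway between the tips of the shut fingers; the grasp point (between the pads) lies 19 mm behind it; z points along the fingers, x is the direction in which the jaws open and shut, and the axes are right-handed (so a half turn about z gives the same grasp; the last joint's range is limited). The gripper opens to 92 mm and grips with 3 to 60 N. Pads are 20 mm wide; open, the fingers measure 128 mm over their backs; the gripper's body (75 mm by 189 mm) begins 69 mm behind the grasp point.
Start: joints at [-68.125, 26.786, -0.665, 91.828, 0.344, 61.387, -3.226], TCP at [0.268, 0.592, 0.215] pointing down, gripper open.
Joint ranges: [-144.91, 144.91], [-17.63, 115.5], [-89.93, 88.59], [15.96, 139.68], [-74.01, 254.01], [8.47, 105.57], [-167.45, 167.45]. Speed limits (degrees/s): [147.25, 147.25, 180, 180, 180, 180, 180].

INTERFACE

Orientations are given as [roll, pitch, yaw] about the fixed x, y, z axes, in that order (R = Rz(yaw) Ry(pitch) Rx(roll)).
In Python, from cell import observe, get_image, camera_model, sign_off gives the robot as it stands. The module is installed in compiled form; this text tells all that it offers.
- The arm moves only by the tool move_arm, never from a script. Its argument "moves" is a list of rows, each an object of numbers: "hand": the opening, from 0 (shut) to 1 (fully open); "tx", "ty", "tz": the shift along the tool's x, y, z scaled (see below); "rx", "ry", "rz": the turn, a rotation vector about the tool's x, y, z scaled (see below). A call has 1 to 20 rows; each row is the pose to reach, as a shift and turn from the pose commanded when the call began, along the tool's axes at that moment, turning the shorter way round; what a row does not reach only later rows make up. The controller multiplies each number of a shift by 40 cm and each number of a turn by 180 degrees. A row lasts 1/10 s, in which the tool goes at most 50 mm and 8.59 degrees, less where a joint would pass 70% of its speed; a pose out of reach is approached as far as the arm can. A call with a number of a shift or a turn outside -1 to 1 is refused whole. A call with a gripper value outside its range is refused whole. The fingers move at their own pace and stop on an object; "force" is the grip in N (left out, the last holds). Time passes only in rows, so rows that repeat a pose let the fingers close. It gives the time, the measured TCP pose, the force and the opening at its end, in the units of the state.
- observe(): the state, without advancing time (a new reading comes with each control period).
- get_image(name): name is "scene" or "top" or "wrist"; returns (picture, depth): 480x640x3 uint8, red, green, blue; 480x640 float32, m along the optical axis (not along the pixel's ray), 0 where there is no reading.
- camera_model(name): a dict with "fx", "fy", "cx", "cy" (pixels), "R" (3x3) and "t" (3): a world point X has camera coordinates R X + t. Camera axes: x right, y down, z forward; pixel columns grow to the right and rows downward; lengths in m; the calibration is good to about 2 mm. A picture is of the moment at which its call begins: read the wrist's pose just before it. camera_model takes no time and is no camera call; for the wrist camera it gives the pose at the moment of the call.
- sign_off(): hands the job in, once; it reports no verdict.
The state is a dict: "time_s": time; "qpos": joint angles; "dq": joint speeds; "tau": joint torques, N m; "ee_pos": TCP position; "orientation": TCP orientation; "contact_force": force on the tool from outside, world axes, zero at the start; "ft_torque": the same for the moment, N m; "gripper_width": finger opening in m.
Only numpy, scipy, OpenCV 4.12 (cv2) and the standard library are available. Lean on these libraries where they do the work, as an engineer would, in place of code of your own. Each camera call takes 0.05 s, during which the arm holds its last target.

## Working session

There is one attempt and no reset: what is moved stays moved. The work goes in short steps, Python scripts to look and compute and a tool call to move; the robot and the scene stay as the last step left them, time stands still between calls to the robot, and variables do not carry over. Pictures are saved under pics/ and viewed, and the job is handed in when it is done.

Besides the shell and the picture viewer there is one more tool, called after "Emit:" as name(argument=value, ...) on one line, values as JSON. move_arm: Moves the arm, as the interface text tells. Its arguments: {"type":"object","properties":{"moves":{"type":"array","items":{"type":"object","properties":{"hand":{"type":"number"},"tx":{"type":"number","minimum":-1,"maximum":1},"ty":{"type":"number","minimum":-1,"maximum":1},"tz":{"type":"number","minimum":-1,"maximum":1},"rx":{"type":"number","minimum":-1,"maximum":1},"ry":{"type":"number","minimum":-1,"maximum":1},"rz":{"type":"number","minimum":-1,"maximum":1}}}},"force":{"type":"number"}},"required":["moves"]}

```bash
mkdir -p pics; cat > h.py <<'E'
import numpy as np, cv2
from cell import observe,get_image,camera_model,sign_off
def shot(n,tag):
    m=camera_model(n); p,d=get_image(n)
    cv2.imwrite(f'pics/{tag}.png',p[:,:,::-1]); np.savez(f'{tag}.npz',p=p,d=d,**{k:np.array(v) for k,v in m.items()})
def load(tag): return dict(np.load(f'{tag}.npz'))
def px(D,u,v,z=None):
    r=np.array([(u-D['cx'])/D['fx'],(v-D['cy'])/D['fy'],1.]);R,t=D['R'],D['t'];c=-R.T@t;w=R.T@r
    s=D['d'][int(round(v)),int(round(u))] if z is None else (z-c[2])/w[2]
    return c+s*w
def proj(D,X):
    c=D['R']@np.array(X)+D['t'];return D['fx']*c[0]/c[2]+D['cx'],D['fy']*c[1]/c[2]+D['cy']
def crop(tag,u0,v0,u1,v1,out,k):
    im=cv2.imread(f'pics/{tag}.png')[v0:v1,u0:u1];cv2.imwrite(f'pics/{out}.png',cv2.resize(im,None,fx=k,fy=k,interpolation=cv2.INTER_CUBIC))
E
python3 - <<'E'
from h import *
for n in('scene','top','wrist'): shot(n,n+'0')
s=observe();print(s)
E
```

```text
{'time_s': 0.15, 'qpos': array([-68.12501463,  26.82557054,  -0.66544262,  91.86704151,
         0.34292139,  61.38462625,  -3.22595643]), 'dq': array([ 0.03914081, -0.05492571, -0.02976271, -0.16909409, -0.05563067,
        0.07520871,  0.00534272]), 'tau': array([ 5.36666521e-04, -5.20952296e+01, -1.25867059e-02, -2.43979543e+01,
       -5.66245092e-02,  1.53179979e-02,  9.85810311e-05]), 'ee_pos': array([0.26775614, 0.59182322, 0.21385871]), 'orientation': array([1.79995240e+02, 7.51026025e-02, 6.56575220e+01]), 'contact_force': array([-0.28536114, -0.77565914, -0.18946655]), 'ft_torque': array([-0.01722036, -0.09782372,  0.04621139]), 'gripper_width': 0.09172479841218574}
```

View pics/scene0.png

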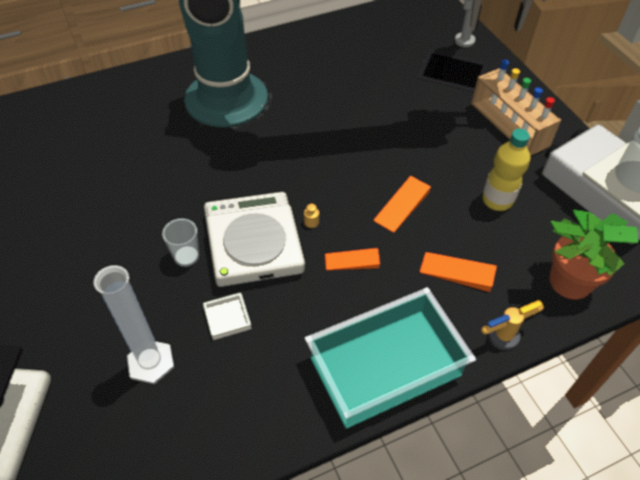

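View pics/top0.png

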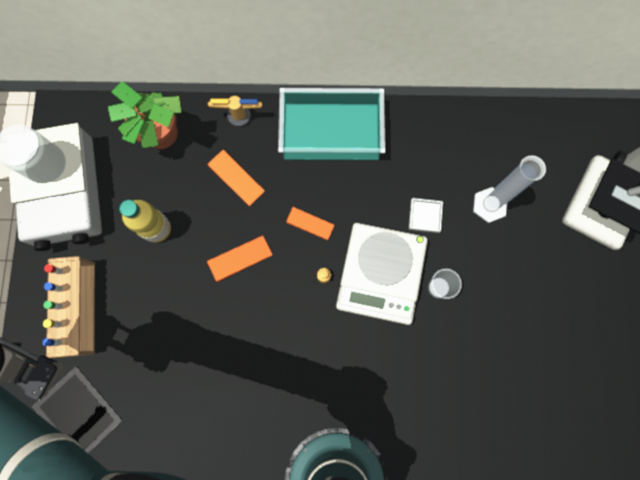

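View pics/wrist0.png

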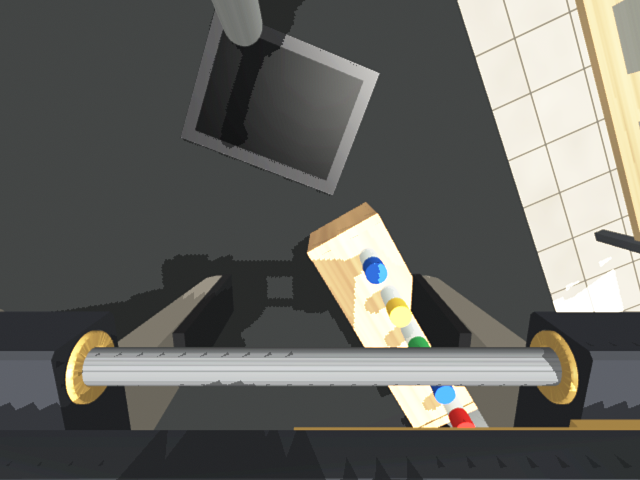

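The top view shows three orange wedges: (310,223), the smaller one next to the balance, and (236,178) and (240,258), both larger. I'll measure all three and enlarge a crop.

```bash
python3 - <<'E'
from h import *
D=load('top0'); p=D['p'].astype(int); d=D['d']
hsv=cv2.cvtColor(D['p'],cv2.COLOR_RGB2HSV)
m=((hsv[...,0]>5)&(hsv[...,0]<18)&(hsv[...,1]>170)&(hsv[...,2]>120)).astype(np.uint8)
n,l,st,c=cv2.connectedComponentsWithStats(m)
for i in range(1,n):
    if st[i,4]<200: continue
    vs,us=np.nonzero(l==i)
    P=np.array([px(D,u,v) for u,v in zip(us,vs)])
    r=cv2.minAreaRect(P[:,:2].astype(np.float32)*1000)
    print(c[i],st[i,4],r, np.round(np.percentile(P[:,2],[3,50,97]),4))
    print(cv2.boxPoints(r).round(1).tolist())
    A=np.c_[P[:,:2]-P[:,:2].mean(0),np.ones(len(P))]; print('plane',np.linalg.lstsq(A,P[:,2],rcond=None)[0])
crop('top0',190,130,450,340,'c0',3)
print(D['fx'],-D['R'].T@D['t'])
E
```

```text
[309.70223979 223.0342556 ] 759 ((476.82623291015625, 33.13433074951172), (349.0704345703125, 107.53327178955078), 17.275188446044922) [-0.001   0.0085  0.0168]
[[294.20001220703125, 32.599998474121094], [326.1000061035156, -70.0], [659.5, 33.599998474121094], [627.5, 136.3000030517578]]
plane [-2.5104587   0.87293151  0.01159332]
[239.30431602 258.17044623] 1367 ((395.1311340332031, 176.68887329101562), (318.3046569824219, 149.7550048828125), 29.784626007080078) [0.0005 0.0112 0.0218]
[[219.8000030517578, 162.60000610351562], [294.20001220703125, 32.599998474121094], [570.5, 190.8000030517578], [496.1000061035156, 320.70001220703125]]
plane [-2.43454719 -1.32013031  0.01774506]
532.9639584802622 [0.29419776 0.03264528 1.28884338]
```

View pics/c0.png

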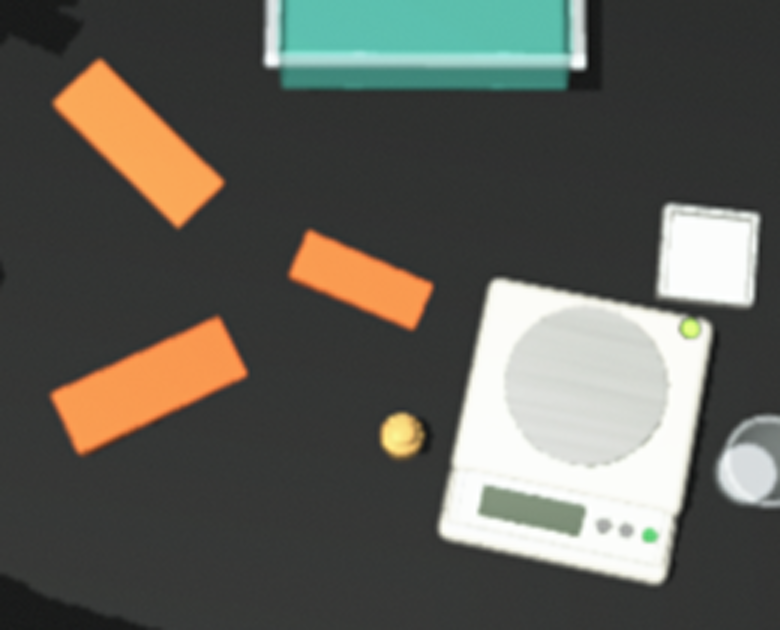

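The middle wedge (310,223) looks like the right one: it's the smallest and it points at the balance's left far corner. The depth has holes, so I'll fit rectangles with known plane heights instead.

```bash
cat >> h.py <<'E'
def rotz(a): c,s=np.cos(a),np.sin(a); return np.array([[c,-s,0],[s,c,0],[0,0,1.]])
def bal_T(x,y,yaw,tilt=0.0586):
    # body->world; pivot line through feet (-75,70),(75,-70); tilt lowers (75,70)
    a=np.array([-75,70,0.])/1000; k=np.array([75,-70,0.]); k/=np.linalg.norm(k)
    R=cv2.Rodrigues(-k*tilt)[0]
    if (R@(np.array([.075,.07,.006])-a)+a)[2]>.004: R=R.T
    if tilt==0: R=np.eye(3)
    f=lambda p: rotz(yaw)@(R@(np.array(p)-a)+a)+np.array([x,y,0])
    return f
E
python3 - <<'E'
from h import *
from scipy.optimize import least_squares
for tag in('top0','scene0'):
    D=load(tag)
    hsv=cv2.cvtColor(D['p'],cv2.COLOR_RGB2HSV)
    m=((hsv[...,0]>3)&(hsv[...,0]<20)&(hsv[...,1]>150)&(hsv[...,2]>120)).astype(np.uint8)
    n,l,st,c=cv2.connectedComponentsWithStats(m)
    for i in range(1,n):
        if st[i,4]<500: continue
        vs,us=np.nonzero((l==i))
        for z in ([.0085]):
            P=np.array([px(D,u,v,z)[:2] for u,v in zip(us,vs)],np.float32)*1000
            r=cv2.minAreaRect(P); 
            ok=D['d'][vs,us]>0
            Q=np.array([px(D,u,v) for u,v in zip(us[ok],vs[ok])])
            A=np.c_[Q[:,:2]-Q[:,:2].mean(0),np.ones(len(Q))]
            print(tag,c[i].round(),st[i,4],np.round(r[0],1),np.round(r[1],1),round(r[2],1),'slope',np.linalg.lstsq(A,Q[:,2],rcond=None)[0].round(3),'mean',P.mean(0))
            print(cv2.boxPoints(r).round(1).tolist())
crop('scene0',180,170,400,300,'c1',3.5)
E
```

```text
top0 [236. 177.] 1364 [713.4 260.8] [157.2  57.6] 45.8 slope [0.093 0.056 0.01 ] mean [713.37634 260.2799 ]
[[637.9000244140625, 224.60000610351562], [679.2000122070312, 184.39999389648438], [788.7999877929688, 297.0], [747.5, 337.20001220703125]]
top0 [310. 223.] 816 [598.   71.5] [116.1  45.2] 67.2 slope [0.076 0.083 0.008] mean [598.10645  71.84364]
[[554.7000122070312, 26.700000762939453], [596.4000244140625, 9.300000190734863], [641.2999877929688, 116.30000305175781], [599.5999755859375, 133.8000030517578]]
top0 [239. 258.] 1438 [508.2 241.2] [ 57.9 151. ] 27.1 slope [-0.047  0.096  0.011] mean [507.5077  241.64914]
[[448.0, 295.29998779296875], [516.7999877929688, 160.6999969482422], [568.2999877929688, 187.10000610351562], [499.6000061035156, 321.6000061035156]]
scene0 [402. 203.] 1478 [504.  242.2] [ 60.8 167.6] 30.2 slope [-0.002  0.119  0.011] mean [504.6644  241.02417]
[[435.5, 299.29998779296875], [519.9000244140625, 154.5], [572.4000244140625, 185.10000610351562], [488.0, 330.0]]
scene0 [353. 259.] 1006 [595.7  70.9] [116.1  50.1] 69.6 slope [0.075 0.086 0.009] mean [597.51575  71.59463]
[[552.0, 25.200000762939453], [598.9000244140625, 7.800000190734863], [639.4000244140625, 116.5999984741211], [592.5, 134.0]]
scene0 [459. 270.] 1802 [708.9 261.4] [152.1  68.7] 47.8 slope [0.077 0.075 0.012] mean [712.60144 261.72382]
[[632.2999877929688, 228.1999969482422], [683.2999877929688, 182.0], [785.4000244140625, 294.70001220703125], [734.4000244140625, 340.8999938964844]]
scene0 [581. 269.] 654 [812.7 497.1] [100.7  56.2] 13.9 slope [-0.001 -0.019  0.096] mean [814.8745  496.28143]
[[757.0, 512.2000122070312], [770.5999755859375, 457.70001220703125], [868.2999877929688, 482.0], [854.7999877929688, 536.5]]
```

View pics/c1.png

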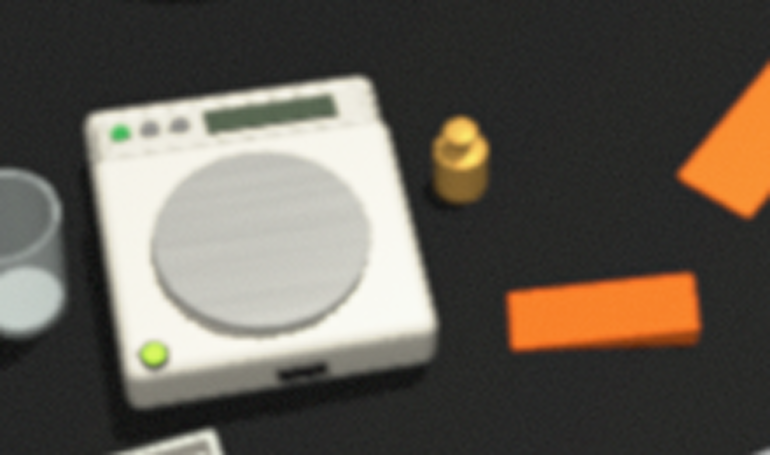

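```bash
python3 - <<'E'
from h import *
from scipy.spatial.transform import Rotation as R
D=load('wrist0');s=observe();T=R.from_euler('xyz',s['orientation'],degrees=True).as_matrix()
c=-D['R'].T@D['t'];print('cam in tool',T.T@(c-s['ee_pos']),'axes cols in tool',(T.T@D['R'].T).round(3),D['fx'])
# balance rough from top corners
D=load('top0')
for n,u,v in(('BL',490,278),('BR',712,322),('FR',668,583),('FL',440,540)):
    print(n,px(D,190+u/3,130+v/3,.056).round(4))
D=load('scene0')
for n,u,v in(('BL',437,330),('BR',125,385),('FR',85,120),('FL',372,77)):
    print(n,px(D,180+u/3.5,170+v/3.5,.056).round(4))
print('weight',px(load('top0'),190+402/3,130+435/3,.05))
E
```

```text
cam in tool [ 6.47559424e-05 -6.65630930e-02 -1.69355396e-01] axes cols in tool [[ 1.     0.001 -0.   ]
 [-0.001  0.971  0.237]
 [ 0.    -0.237  0.971]] 352.09912295420406
BL [ 0.589  -0.0336  0.056 ]
BR [ 0.556  -0.2087  0.056 ]
FR [ 0.3523 -0.17    0.056 ]
FL [0.3822 0.0039 0.056 ]
BL [ 0.5997 -0.038   0.056 ]
BR [ 0.5631 -0.2118  0.056 ]
FR [ 0.3689 -0.1719  0.056 ]
FL [0.4076 0.0014 0.056 ]
weight [0.46354105 0.03422685 0.05      ]
```

The target is confirmed: 110 x 40 mm, thin end towards the balance. The other two are about 155 x 57 mm. Next I'll bring the wrist camera over the scene for a precise foot measurement.

Emit:
move_arm(moves=[{"hand": 0,"tz": -0.1},{"hand": 0,"tz": -0.2},{"hand": 0,"tz": -0.29,"tx": -0.1,"ty": 0.11},{"hand": 0,"tz": -0.29,"tx": -0.2,"ty": 0.22,"rz": 0.1},{"hand": 0,"tz": -0.29,"tx": -0.3,"ty": 0.33,"rz": 0.2},{"hand": 0,"tz": -0.29,"tx": -0.4,"ty": 0.44,"rz": 0.3},{"hand": 0,"tz": -0.29,"tx": -0.5,"ty": 0.55,"rz": 0.4},{"hand": 0,"tz": -0.29,"tx": -0.6,"ty": 0.66,"rz": 0.49},{"hand": 0,"tz": -0.29,"tx": -0.7,"ty": 0.77,"rz": 0.49},{"hand": 0,"tz": -0.29,"tx": -0.8,"ty": 0.88,"rz": 0.49},{"hand": 0,"tz": -0.29,"tx": -0.9,"ty": 0.99,"rz": 0.49},{"hand": 0,"tz": -0.29,"tx": -0.9,"ty": 0.99,"rz": 0.49},{"hand": 0,"tz": -0.29,"tx": -0.9,"ty": 0.99,"rz": 0.49},{"hand": 0,"tz": -0.29,"tx": -0.9,"ty": 0.99,"rz": 0.49}])

```text
validation failed for argument at $.mo...
```

Emit:
move_arm(moves=[{"hand": 0.0,"tx": 0.0,"ty": 0.0,"tz": -0.1,"rx": 0.0,"ry": 0.0,"rz": 0.0}])

```text
time_s: 0.25
ee_pos: [0.2666, 0.5888, 0.2488]
orientation: [180.0, 0.7, 65.7]
contact_force: [-0.1, -0.1, 0.4]
gripper_width: 0.0863
```

Emit:
move_arm(moves=[{"hand": 0.0,"tx": 0.0,"ty": 0.0,"tz": -0.1,"rx": 0.0,"ry": 0.0,"rz": 0.0},{"hand": 0.0,"tx": -0.1,"ty": 0.1,"tz": -0.19,"rx": 0.0,"ry": 0.0,"rz": 0.05},{"hand": 0.0,"tx": -0.2,"ty": 0.2,"tz": -0.19,"rx": 0.0,"ry": 0.0,"rz": 0.1},{"hand": 0.0,"tx": -0.3,"ty": 0.3,"tz": -0.19,"rx": 0.0,"ry": 0.0,"rz": 0.15},{"hand": 0.0,"tx": -0.4,"ty": 0.4,"tz": -0.19,"rx": 0.0,"ry": 0.0,"rz": 0.2},{"hand": 0.0,"tx": -0.5,"ty": 0.5,"tz": -0.19,"rx": 0.0,"ry": 0.0,"rz": 0.25},{"hand": 0.0,"tx": -0.6,"ty": 0.6,"tz": -0.19,"rx": 0.0,"ry": 0.0,"rz": 0.3},{"hand": 0.0,"tx": -0.7,"ty": 0.7,"tz": -0.19,"rx": 0.0,"ry": 0.0,"rz": 0.35},{"hand": 0.0,"tx": -0.8,"ty": 0.8,"tz": -0.19,"rx": 0.0,"ry": 0.0,"rz": 0.4},{"hand": 0.0,"tx": -0.9,"ty": 0.9,"tz": -0.19,"rx": 0.0,"ry": 0.0,"rz": 0.45},{"hand": 0.0,"tx": -0.9,"ty": 0.95,"tz": -0.19,"rx": 0.0,"ry": 0.0,"rz": 0.49},{"hand": 0.0,"tx": -0.9,"ty": 0.95,"tz": -0.19,"rx": 0.0,"ry": 0.0,"rz": 0.49},{"hand": 0.0,"tx": -0.9,"ty": 0.95,"tz": -0.19,"rx": 0.0,"ry": 0.0,"rz": 0.49},{"hand": 0.0,"tx": -0.9,"ty": 0.95,"tz": -0.19,"rx": 0.0,"ry": 0.0,"rz": 0.49}])

```text
time_s: 1.65
ee_pos: [0.4656, 0.1075, 0.3304]
orientation: [180.0, 0.0, -22.6]
contact_force: [-0.5, 0.4, -0.3]
gripper_width: 0.0003
```

Emit:
move_arm(moves=[{"hand": 0.0,"tx": 0.09,"ty": 0.08,"tz": 0.0,"rx": 0.0,"ry": 0.0,"rz": 0.0},{"hand": 0.0,"tx": 0.18,"ty": 0.15,"tz": 0.0,"rx": 0.0,"ry": 0.0,"rz": 0.0},{"hand": 0.0,"tx": 0.27,"ty": 0.22,"tz": 0.0,"rx": 0.0,"ry": 0.0,"rz": 0.0},{"hand": 0.0,"tx": 0.36,"ty": 0.3,"tz": 0.0,"rx": 0.0,"ry": 0.0,"rz": 0.0},{"hand": 0.0,"tx": 0.36,"ty": 0.3,"tz": 0.0,"rx": 0.0,"ry": 0.0,"rz": 0.0},{"hand": 0.0,"tx": 0.36,"ty": 0.3,"tz": 0.0,"rx": 0.0,"ry": 0.0,"rz": 0.0},{"hand": 0.0,"tx": 0.36,"ty": 0.3,"tz": 0.0,"rx": 0.0,"ry": 0.0,"rz": 0.0}])

```text
time_s: 2.35
ee_pos: [0.5524, -0.0558, 0.3302]
orientation: [-180.0, 0.1, -22.3]
contact_force: [-0.8, -0.1, -1.1]
gripper_width: 0.0006
```

```bash
python3 - <<'E'
from h import *
shot('wrist','w1');print(observe()['ee_pos'])
E
```

```text
[ 0.5524245  -0.0557693   0.33034906]
```

View pics/w1.png

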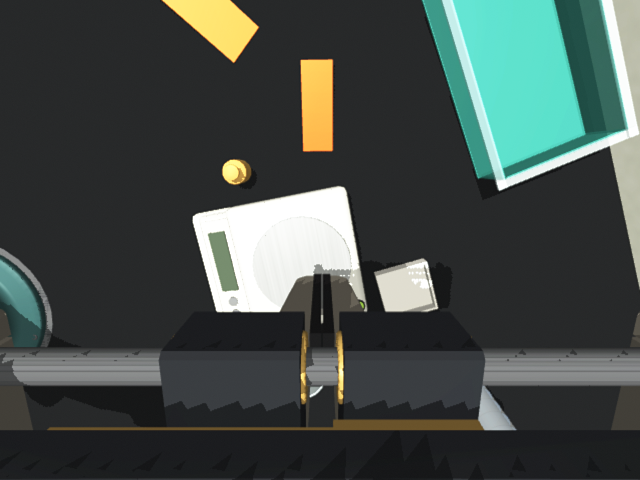

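```bash
python3 - <<'E'
from h import *
crop('w1',180,140,380,320,'c2',4);crop('w1',270,40,370,170,'c3',4.5)
E
```

```text
(no output)
```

View pics/c2.png

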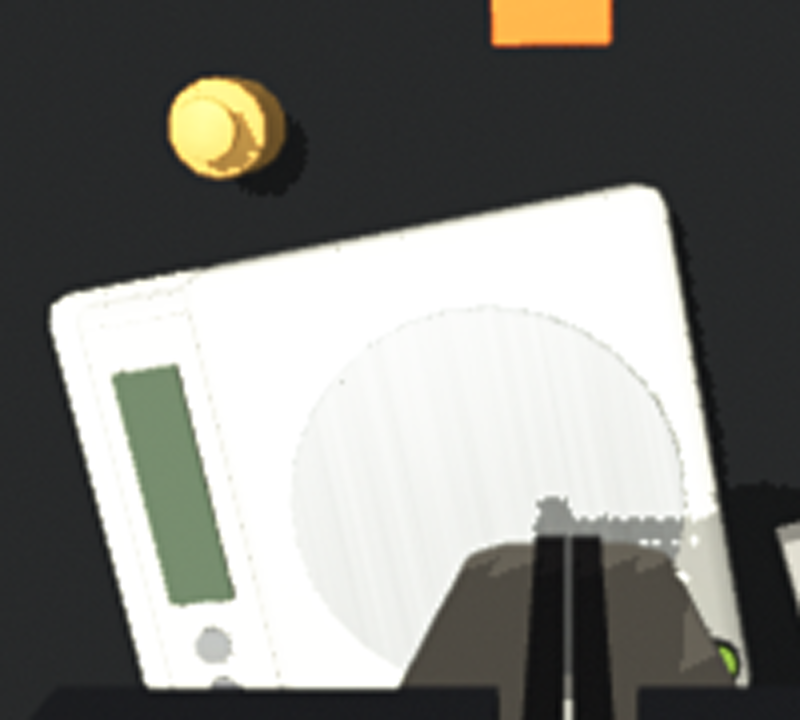

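View pics/c3.png

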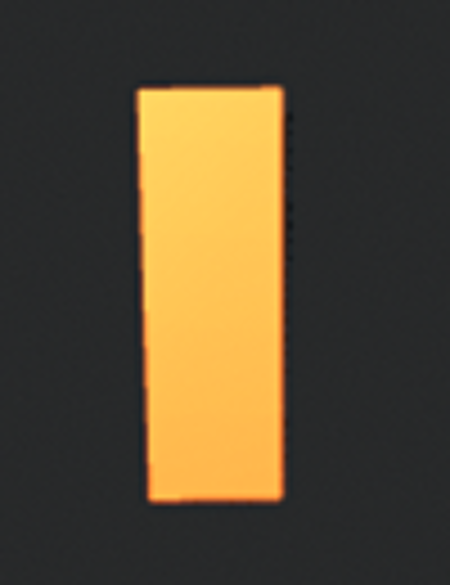

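```bash
python3 - <<'E'
from h import *
from scipy.optimize import least_squares
D=load('w1')
C=[(270+u/4.5,40+v/4.5) for u,v in((137,88),(284,87),(284,500),(148,501))]
B=np.array([[-55,20,15.5],[-55,-20,15.5],[55,-20,1.5],[55,20,1.5]])/1000
print('depth thick/thin', px(D,317,66)[2],px(D,317,145)[2])
for order in(B,B[[1,0,3,2]]):
  f=lambda q:np.ravel([np.subtract(proj(D,rotz(q[2])@b+[q[0],q[1],0]),c) for b,c in zip(order,C)])
  r=least_squares(f,[.598,.072,np.radians(-113)],x_scale=[.1,.1,1]);print('wedge',r.x[:2],np.degrees(r.x[2]),r.fun.round(1))
# top plane of balance
pts=[]
for u in range(245,340,3):
  for v in range(205,222,2):
    if D['d'][v,u]>0:
      P=px(D,u,v)
      if P[2]>.04: pts.append(P)
pts=np.array(pts);A=np.c_[pts[:,:2]-pts[:,:2].mean(0),np.ones(len(pts))];co,*_=np.linalg.lstsq(A,pts[:,2],rcond=None)
print('plane',co,pts.mean(0),len(pts),'bench z',px(D,280,100)[2],px(D,350,120)[2])
c=lambda u,v:(180+u/4,140+v/4)
L=[(205,268),(300,249),(450,220),(620,187)];K=[(668,205),(690,340),(715,495),(745,680)]
# image-line residuals to body top edges, z=56
def f(q):
  T=bal_T(*q);e=[]
  for edge,ps in((((-.11,.09,.056),(.1,.09,.056)),L),(((.1,.09,.056),(.1,-.09,.056)),K)):
    a,b=[np.array(proj(D,T(x))) for x in edge];d=(b-a)/np.linalg.norm(b-a)
    for p in ps: w=np.array(c(*p))-a;e.append(d[0]*w[1]-d[1]*w[0])
  return e
r=least_squares(f,[.48,-.1,np.radians(-10)],x_scale=[.1,.1,1]);print('bal',r.x[:2],np.degrees(r.x[2]),r.fun.round(2))
T=bal_T(*r.x);print('foot',T([.075,.07,.006]),'corner FL top proj',(np.array(proj(D,T([-.11,.09,.056])))-[180,140])*4, 'plane z at pts',)
for n in('top0','scene0'):
  E=load(n);print(n,[np.round(proj(E,T([x*1e-3,y*1e-3,.056])),1) for x,y in((100,90),(100,-90),(-110,-90),(-110,90))])
E
```

```text
depth thick/thin 0.015759454121459016 0.0025758555231520375
wedge [0.59711751 0.06960817] -111.6311545483746 [ 32.2   0.3 -32.3   1.  -29.7   0.2  29.8  -0.4]
wedge [0.59725992 0.06995004] -111.71714399079241 [ 0.4  0.4 -0.4  0.3 -0.5 -0.4  0.5 -0.3]
plane [-0.11303564 -0.24746661  0.05225497] [ 0.5162299  -0.04061804  0.05225497] 287 bench z 0.0003008371249428876 -0.0003213106005202082
bal [ 0.47448938 -0.10374355] -11.89428555834645 [ 0.42  0.11 -0.12 -0.41 -0.32 -0.15  0.11  0.38]
foot [ 5.62450361e-01 -5.06034864e-02 -4.44436881e-06] corner FL top proj [ 12.00906411 302.40940402] plane z at pts
top0 [array([353.5, 221.7]), array([428.1, 237.2]), array([412. , 324.7]), array([334.5, 307.4])]
scene0 [array([305.2, 263.6]), array([215.2, 277.3]), array([203.3, 195.3]), array([286. , 184.7])]
```

Wrist fit: the wedge's origin is at (597, 70) mm with yaw -111.7°, and the bare foot is at (562, -51). The foot lies about 12 mm left of the wedge axis, so I'll push along a gentle arc (+6.5°). First the fingers go behind the thick end.

Emit:
move_arm(moves=[{"hand": 0.0,"tx": 0.0,"ty": -0.12,"tz": 0.0,"rx": 0.0,"ry": 0.0,"rz": 0.0},{"hand": 0.0,"tx": 0.0,"ty": -0.24,"tz": 0.0,"rx": 0.0,"ry": 0.0,"rz": 0.0},{"hand": 0.0,"tx": -0.02,"ty": -0.36,"tz": 0.0,"rx": 0.0,"ry": 0.0,"rz": 0.0},{"hand": 0.0,"tx": -0.02,"ty": -0.48,"tz": 0.0,"rx": 0.0,"ry": 0.0,"rz": 0.0},{"hand": 0.0,"tx": -0.02,"ty": -0.56,"tz": 0.1,"rx": 0.0,"ry": 0.0,"rz": 0.0},{"hand": 0.0,"tx": -0.02,"ty": -0.56,"tz": 0.2,"rx": 0.0,"ry": 0.0,"rz": 0.0},{"hand": 0.0,"tx": -0.02,"ty": -0.56,"tz": 0.3,"rx": 0.0,"ry": 0.0,"rz": 0.0},{"hand": 0.0,"tx": -0.02,"ty": -0.56,"tz": 0.4,"rx": 0.0,"ry": 0.0,"rz": 0.0},{"hand": 0.0,"tx": -0.02,"ty": -0.56,"tz": 0.5,"rx": 0.0,"ry": 0.0,"rz": 0.0},{"hand": 0.0,"tx": -0.02,"ty": -0.56,"tz": 0.6,"rx": 0.0,"ry": 0.0,"rz": 0.0},{"hand": 0.0,"tx": -0.02,"ty": -0.56,"tz": 0.65,"rx": 0.0,"ry": 0.0,"rz": 0.0},{"hand": 0.0,"tx": -0.02,"ty": -0.56,"tz": 0.65,"rx": 0.0,"ry": 0.0,"rz": 0.0},{"hand": 0.0,"tx": -0.02,"ty": -0.56,"tz": 0.65,"rx": 0.0,"ry": 0.0,"rz": 0.0},{"hand": 0.0,"tx": -0.02,"ty": -0.56,"tz": 0.65,"rx": 0.0,"ry": 0.0,"rz": 0.0}])

```text
time_s: 3.8
ee_pos: [0.6323, 0.1526, 0.0726]
orientation: [-179.9, -0.1, -22.5]
contact_force: [0.3, 0.5, 0.5]
gripper_width: 0.0
```

```bash
python3 - <<'E'
from h import *
s=observe();print(s['ee_pos'],s['orientation'],s['contact_force'])
shot('scene','s2');shot('top','t2')
s=observe();print(s['ee_pos'],s['orientation'],s['contact_force'])
crop('s2',230,130,480,310,'c4',3.2)
E
```

```text
[0.63226451 0.15258708 0.07257695] [-1.79865212e+02 -1.23675204e-01 -2.24825187e+01] [0.3053713  0.50901514 0.45098251]
[0.6322579  0.15221363 0.07252396] [-1.79868136e+02 -1.24748801e-01 -2.25129174e+01] [0.7706111  0.66418272 0.72933117]
```

View pics/c4.png

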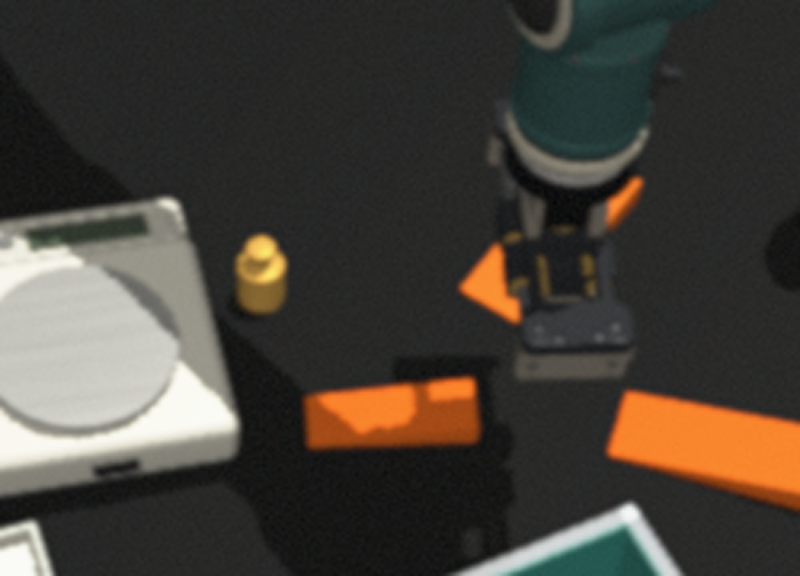

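View pics/t2.png

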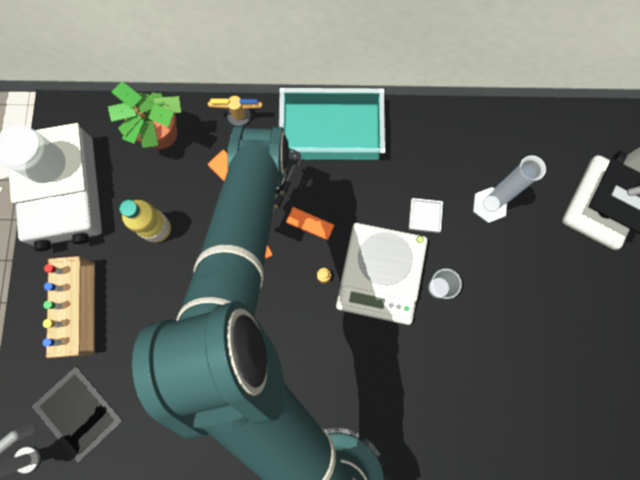

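Emit:
move_arm(moves=[{"hand": 0.0,"tx": -0.005,"ty": 0.0,"tz": 0.06,"rx": 0.0,"ry": 0.0,"rz": -0.004},{"hand": 0.0,"tx": -0.005,"ty": 0.0,"tz": 0.12,"rx": 0.0,"ry": 0.0,"rz": -0.004},{"hand": 0.0,"tx": -0.005,"ty": 0.0,"tz": 0.15,"rx": 0.0,"ry": 0.0,"rz": -0.004},{"hand": 0.0,"tx": -0.005,"ty": 0.0,"tz": 0.168,"rx": 0.0,"ry": 0.0,"rz": -0.004},{"hand": 0.0,"tx": -0.005,"ty": 0.0,"tz": 0.168,"rx": 0.0,"ry": 0.0,"rz": -0.004},{"hand": 0.0,"tx": -0.005,"ty": 0.02,"tz": 0.168,"rx": 0.0,"ry": 0.0,"rz": -0.004},{"hand": 0.0,"tx": -0.005,"ty": 0.03,"tz": 0.168,"rx": 0.0,"ry": 0.0,"rz": -0.004},{"hand": 0.0,"tx": -0.005,"ty": 0.04,"tz": 0.168,"rx": 0.0,"ry": 0.0,"rz": -0.004},{"hand": 0.0,"tx": -0.005,"ty": 0.04,"tz": 0.168,"rx": 0.0,"ry": 0.0,"rz": -0.004},{"hand": 0.0,"tx": -0.005,"ty": 0.04,"tz": 0.168,"rx": 0.0,"ry": 0.0,"rz": -0.004}])

```text
time_s: 4.9
ee_pos: [0.6235, 0.1374, 0.0038]
orientation: [-180.0, -0.0, -21.8]
contact_force: [0.3, 0.7, -0.9]
gripper_width: 0.0004
```

```bash
python3 - <<'E'
from h import *
s=observe();print(s['ee_pos'],s['orientation'],s['contact_force'])
shot('scene','s3')
s=observe();print(s['ee_pos'],s['orientation'],s['contact_force'])
crop('s3',280,200,430,300,'c5',5)
E
```

```text
[0.62345698 0.13744929 0.00377886] [-1.79969911e+02 -2.23381840e-02 -2.18399762e+01] [ 0.33571242  0.74282379 -0.92018697]
[0.62345211 0.13769545 0.00367189] [-1.79970092e+02 -1.76304600e-02 -2.18212590e+01] [-1.22633712  0.29135579  0.37479664]
```

View pics/c5.png

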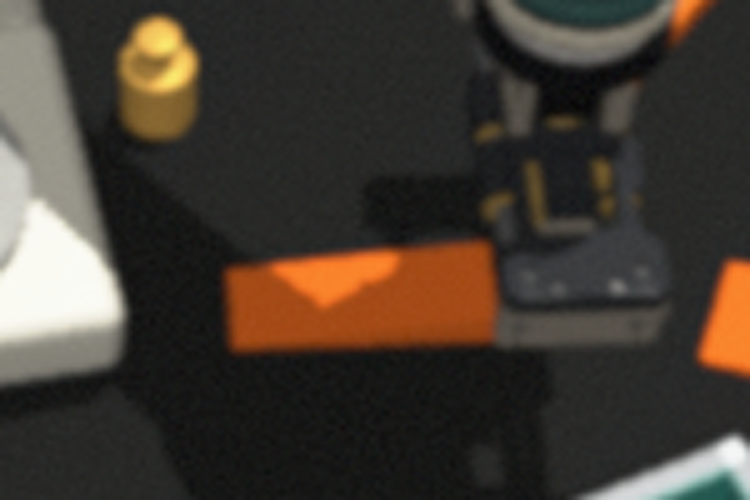

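```bash
python3 - <<'E'
from h import *
from scipy.spatial.transform import Rotation as R
D=load('s3');s=observe();T=R.from_euler('xyz',s['orientation'],degrees=True).as_matrix()
for p in([0,0,0],[.018,.01,0],[.018,-.01,0],[.018,.01,-.02],[.018,-.01,-.02],[.018,.01,-.088],[.018,.0375,-.088],[.09,.0375,-.088],[.09,-.0375,-.088]):
    u,v=proj(D,T@np.array(p)+s['ee_pos']);print(p,round((u-280)*5),round((v-200)*5))
# depth along block
for u,v in((520,325),(580,325),(640,325),(580,290),(480,320),(520,340),(640,340)):
    P=px(D,280+u/5,200+v/5);print(u,v,P.round(4),(T.T@(P-s['ee_pos'])).round(4))
E
```

```text
[0, 0, 0] 530 295
[0.018, 0.01, 0] 511 331
[0.018, -0.01, 0] 558 329
[0.018, 0.01, -0.02] 515 304
[0.018, -0.01, -0.02] 563 302
[0.018, 0.01, -0.088] 530 205
[0.018, 0.0375, -0.088] 461 207
[0.09, 0.0375, -0.088] 478 357
[0.09, -0.0375, -0.088] 673 351
520 325 [0.6959 0.0843 0.1082] [ 0.0871  0.0226 -0.1045]
580 325 [0.7028 0.1069 0.1041] [ 0.0852 -0.0009 -0.1004]
640 325 [0.7123 0.1276 0.1043] [ 0.0862 -0.0237 -0.1006]
580 290 [0.7082 0.0999 0.138 ] [ 0.0928  0.0035 -0.1343]
480 320 [0.6332 0.1079 0.0156] [ 0.0201  0.024  -0.0119]
520 340 [0.6978 0.0841 0.1008] [ 0.089   0.0221 -0.0972]
640 340 [0.6614 0.1701 0.0015] [ 0.0232 -0.0442  0.0022]
```

Emit:
move_arm(moves=[{"hand": 0.0,"tx": 0.0,"ty": 0.01,"tz": 0.0,"rx": 0.0,"ry": 0.0,"rz": 0.0},{"hand": 0.0,"tx": 0.0,"ty": 0.019,"tz": 0.0,"rx": 0.0,"ry": 0.0,"rz": 0.0},{"hand": 0.0,"tx": -0.0025,"ty": 0.0315,"tz": 0.0,"rx": 0.0,"ry": 0.0,"rz": -0.005},{"hand": 0.0,"tx": -0.005,"ty": 0.044,"tz": 0.0,"rx": 0.0,"ry": 0.0,"rz": -0.01},{"hand": 0.0,"tx": -0.007,"ty": 0.0565,"tz": 0.0,"rx": 0.0,"ry": 0.0,"rz": -0.0155},{"hand": 0.0,"tx": -0.009,"ty": 0.069,"tz": 0.0,"rx": 0.0,"ry": 0.0,"rz": -0.0205},{"hand": 0.0,"tx": -0.0105,"ty": 0.0815,"tz": 0.0,"rx": 0.0,"ry": 0.0,"rz": -0.026},{"hand": 0.0,"tx": -0.012,"ty": 0.094,"tz": 0.0,"rx": 0.0,"ry": 0.0,"rz": -0.031},{"hand": 0.0,"tx": -0.0135,"ty": 0.107,"tz": 0.0,"rx": 0.0,"ry": 0.0,"rz": -0.036},{"hand": 0.0,"tx": -0.012,"ty": 0.122,"tz": 0.0,"rx": 0.0,"ry": 0.0,"rz": -0.036},{"hand": 0.0,"tx": -0.01,"ty": 0.137,"tz": 0.0,"rx": 0.0,"ry": 0.0,"rz": -0.036},{"hand": 0.0,"tx": -0.01,"ty": 0.137,"tz": 0.0,"rx": 0.0,"ry": 0.0,"rz": -0.036},{"hand": 0.0,"tx": -0.01,"ty": 0.137,"tz": 0.0,"rx": 0.0,"ry": 0.0,"rz": -0.036}])

```text
time_s: 6.25
ee_pos: [0.5993, 0.0879, 0.0035]
orientation: [-180.0, -0.0, -15.4]
contact_force: [-0.5, 0.6, -0.2]
gripper_width: 0.0008
```

```bash
python3 - <<'E'
from h import *
s=observe();print(s['ee_pos'],s['orientation'],s['contact_force'])
shot('scene','s4');shot('top','t4')
crop('s4',250,190,400,300,'c6',5);crop('t4',270,170,420,280,'c7',5)
E
```

```text
[0.59929092 0.08791203 0.00345811] [-1.79994804e+02 -1.09139964e-02 -1.53678098e+01] [-0.51550118  0.61826364 -0.2254194 ]
```

View pics/c6.png

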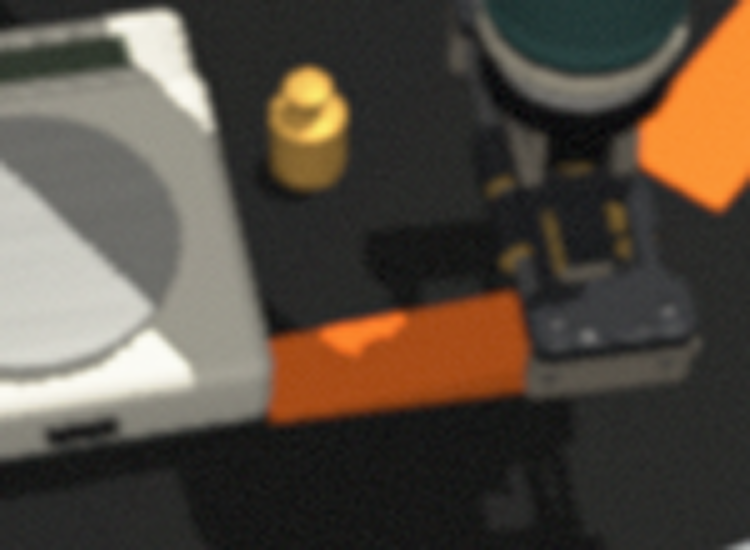

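View pics/c7.png

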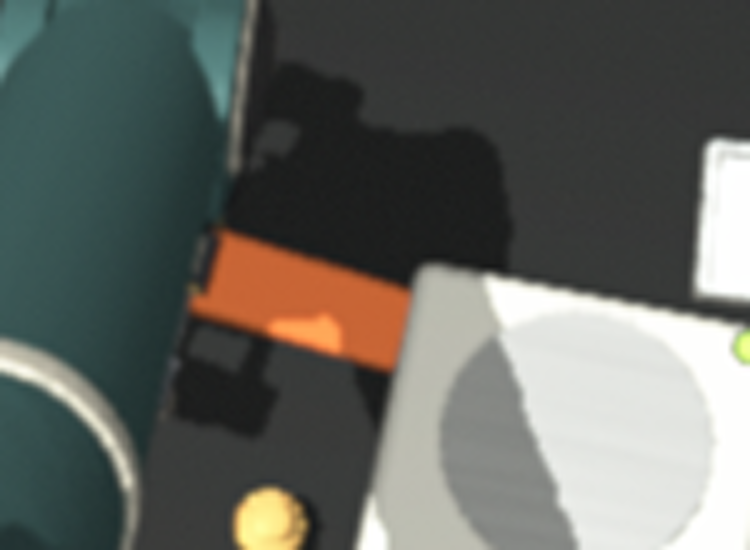

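```bash
cat >> h.py <<'E'
from scipy.optimize import least_squares
def W(q,b): return rotz(q[2])@(np.array(b)/1000.)+[q[0],q[1],0]
def line_res(D,q,e,pts):
    a,b=[np.array(proj(D,W(q,x))) for x in e];d=(b-a)/np.linalg.norm(b-a)
    return [d[0]*(p[1]-a[1])-d[1]*(p[0]-a[0]) for p in pts]
E
python3 - <<'E'
from h import *
T=load('t4');S=load('s4')
ct=lambda l:[(270+u/5,170+v/5) for u,v in l]; cs=lambda l:[(250+u/5,190+v/5) for u,v in l]
# wedge heading -> -y world ; body -y(right of heading) = far from?  heading -105: left=(.97,-.26)-> +x => far edge is y=+20
far_t=((-55,20,15.5),(55,20,1.5)); near_t=((-55,-20,15.5),(55,-20,1.5)); thick=((-55,-20,15.5),(-55,20,15.5))
far_b=((-55,20,0),(55,20,0))
f=lambda q: line_res(T,q,far_t,ct([(240,235),(320,259),(405,286)]))+line_res(T,q,near_t,ct([(250,334),(320,353),(385,370)]))+line_res(T,q,thick,ct([(222,235),(210,270)]))
g=lambda q: line_res(S,q,near_t,cs([(290,334),(400,313),(500,295)]))+line_res(S,q,far_b,cs([(290,422),(400,407),(515,392)]))
foot=np.array([.56245,-.0506])
def rep(n,r):
    q=r.x;d=np.array([np.cos(q[2]),np.sin(q[2])]);w=foot-q[:2]
    print(n,q[:2].round(4),np.degrees(q[2]).round(2),np.round(r.fun,1),'foot in wedge mm',(1000*np.array([w@d,-w[0]*d[1]+w[1]*d[0]])).round(1))
x0=[.583,.026,np.radians(-105)]
rep('top',least_squares(f,x0,x_scale=[.1,.1,1]))
rep('both',least_squares(lambda q:f(q)+g(q),x0,x_scale=[.1,.1,1]))
q=least_squares(lambda q:f(q)+g(q),x0,x_scale=[.1,.1,1]).x
from scipy.spatial.transform import Rotation as R
s=observe();print('tcp in wedge',rotz(-q[2])@(s['ee_pos']-[q[0],q[1],0]))
E
```

```text
top [0.5783 0.0124] -105.15 [-0.9 -1.1 -1.   1.5  1.   0.4  0.1 -0.2] foot in wedge mm [65.   1.1]
both [0.5789 0.0124] -105.58 [-0.6 -0.9 -0.9  1.8  1.2  0.5  0.2 -0.1 -0.  -0.1 -0.4 -0.5 -0.2 -0. ] foot in wedge mm [65.1  1.1]
tcp in wedge [-0.07863769 -0.00076581  0.00339858]
```

The wedge is at heading -105.4° with the foot 1 mm off its centre line and 10 mm ahead of the tip. About 45 mm of push remains. Pushing on slowly.

Emit:
move_arm(moves=[{"hand": 0.0,"tx": 0.0,"ty": 0.01,"tz": 0.0,"rx": 0.0,"ry": 0.0,"rz": 0.0},{"hand": 0.0,"tx": 0.0,"ty": 0.02,"tz": 0.0,"rx": 0.0,"ry": 0.0,"rz": 0.0},{"hand": 0.0,"tx": 0.0,"ty": 0.025,"tz": 0.0,"rx": 0.0,"ry": 0.0,"rz": 0.0},{"hand": 0.0,"tx": 0.0,"ty": 0.03,"tz": 0.0,"rx": 0.0,"ry": 0.0,"rz": 0.0},{"hand": 0.0,"tx": 0.0,"ty": 0.035,"tz": 0.0,"rx": 0.0,"ry": 0.0,"rz": 0.0},{"hand": 0.0,"tx": 0.0,"ty": 0.04,"tz": 0.0,"rx": 0.0,"ry": 0.0,"rz": 0.0},{"hand": 0.0,"tx": 0.0,"ty": 0.045,"tz": 0.0,"rx": 0.0,"ry": 0.0,"rz": 0.0},{"hand": 0.0,"tx": 0.0,"ty": 0.05,"tz": 0.0,"rx": 0.0,"ry": 0.0,"rz": 0.0},{"hand": 0.0,"tx": 0.0,"ty": 0.055,"tz": 0.0,"rx": 0.0,"ry": 0.0,"rz": 0.0},{"hand": 0.0,"tx": 0.0,"ty": 0.06,"tz": 0.0,"rx": 0.0,"ry": 0.0,"rz": 0.0},{"hand": 0.0,"tx": 0.0,"ty": 0.065,"tz": 0.0,"rx": 0.0,"ry": 0.0,"rz": 0.0},{"hand": 0.0,"tx": 0.0,"ty": 0.07,"tz": 0.0,"rx": 0.0,"ry": 0.0,"rz": 0.0},{"hand": 0.0,"tx": 0.0,"ty": 0.07,"tz": 0.0,"rx": 0.0,"ry": 0.0,"rz": 0.0}])

```text
time_s: 7.65
ee_pos: [0.5916, 0.0605, 0.0034]
orientation: [180.0, 0.0, -15.4]
contact_force: [-0.3, 0.9, -0.3]
gripper_width: 0.0005
```

```bash
cat >> h.py <<'E'
def bench_tilt(tag):
    # plane of balance top housing from depth (z 0.035..0.08) excluding pan, using body coords
    D=load(tag);d=D['d'];vs,us=np.nonzero(d>0)
    r=np.stack([(us-D['cx'])/D['fx'],(vs-D['cy'])/D['fy'],np.ones(len(us))])*d[vs,us]
    P=(D['R'].T@(r-D['t'].reshape(3,1))).T
    a=np.radians(-11.9);q=P[:,:2]-[.4745,-.1037];b=np.c_[q@[np.cos(a),np.sin(a)],q@[-np.sin(a),np.cos(a)]]
    out=[]
    for nm,sel in(('pan',(np.hypot(b[:,0]-.01,b[:,1])<.055)&(P[:,2]>.05)&(P[:,2]<.085)),('rim',(np.hypot(b[:,0]-.01,b[:,1])>.085)&(b[:,0]>-.055)&(b[:,0]<.09)&(abs(b[:,1])<.08)&(P[:,2]>.042)&(P[:,2]<.075))):
        if sel.sum()<30: continue
        B,z=b[sel],P[sel,2];w=np.ones(len(z),bool)
        for _ in range(4):
            A=np.c_[B,np.ones(len(B))];co=np.linalg.lstsq(A[w],z[w],rcond=None)[0];e=z-A@co;w=abs(e)<2.5*np.std(e[w])+1e-4
        out.append((nm,w.sum(),co.round(4),'rms',np.std(e[w]).round(4)))
    return out
E
python3 - <<'E'
from h import *
print([observe()[k] for k in('time_s','ee_pos','contact_force')])
for n,t in(('scene','s5'),('top','t5')):
    shot(n,t);print(observe()['contact_force'])
for t in('w1','t4','s4','t5','s5'): print(t,bench_tilt(t))
crop('s5',210,190,400,300,'c8',4.2)
E
```

```text
[7.65, array([0.59163668, 0.06046114, 0.0034059 ]), array([-0.31469291,  0.93107216, -0.32287698])]
[ 0.04481426  0.09003087 -0.41514921]
[-0.11581585  0.90011411 -0.37952156]
w1 [('pan', np.int64(3853), array([-0.0377, -0.0412,  0.0662]), 'rms', np.float64(0.0008)), ('rim', np.int64(788), array([-0.0364, -0.0422,  0.055 ]), 'rms', np.float64(0.0009))]
t4 [('pan', np.int64(1663), array([ 0.0107, -0.0305,  0.0656]), 'rms', np.float64(0.003)), ('rim', np.int64(450), array([-0.0335, -0.0388,  0.0554]), 'rms', np.float64(0.0024))]
s4 [('pan', np.int64(1645), array([-0.0366, -0.0419,  0.068 ]), 'rms', np.float64(0.0019)), ('rim', np.int64(495), array([-0.0309, -0.0443,  0.0567]), 'rms', np.float64(0.002))]
t5 [('pan', np.int64(1645), array([ 0.013 , -0.0232,  0.0659]), 'rms', np.float64(0.0029)), ('rim', np.int64(448), array([-0.0159, -0.0249,  0.0556]), 'rms', np.float64(0.0022))]
s5 [('pan', np.int64(1647), array([-0.0238, -0.0241,  0.0679]), 'rms', np.float64(0.0019)), ('rim', np.int64(495), array([-0.0186, -0.028 ,  0.0568]), 'rms', np.float64(0.0019))]
```

View pics/c8.png

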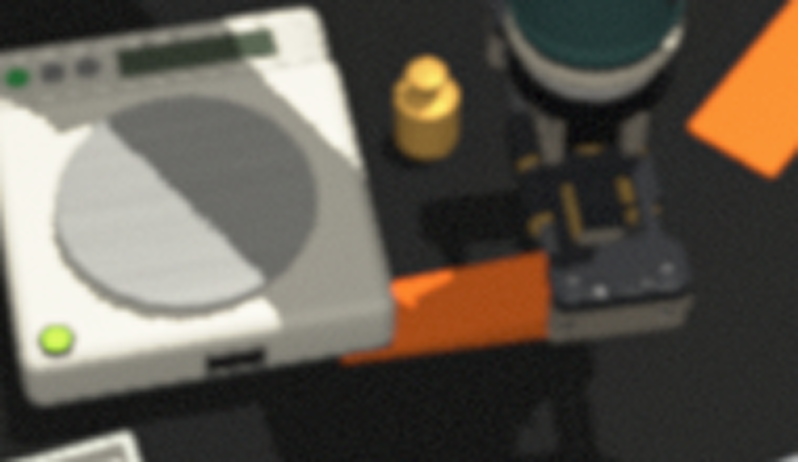

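The depth-plane tilt shows the foot up by about 2.4 mm, so roughly 28 mm of push remains. My face fit was fooled because the arm hides the thick end; with a 10 mm finger half-width the numbers agree. The balance hasn't moved. Pushing 20 mm more.

Emit:
move_arm(moves=[{"hand": 0.0,"tx": 0.0,"ty": 0.005,"tz": 0.0,"rx": 0.0,"ry": 0.0,"rz": 0.0},{"hand": 0.0,"tx": 0.0,"ty": 0.01,"tz": 0.0,"rx": 0.0,"ry": 0.0,"rz": 0.0},{"hand": 0.0,"tx": 0.0,"ty": 0.015,"tz": 0.0,"rx": 0.0,"ry": 0.0,"rz": 0.0},{"hand": 0.0,"tx": 0.0,"ty": 0.02,"tz": 0.0,"rx": 0.0,"ry": 0.0,"rz": 0.0},{"hand": 0.0,"tx": 0.0,"ty": 0.025,"tz": 0.0,"rx": 0.0,"ry": 0.0,"rz": 0.0},{"hand": 0.0,"tx": 0.0,"ty": 0.03,"tz": 0.0,"rx": 0.0,"ry": 0.0,"rz": 0.0},{"hand": 0.0,"tx": 0.0,"ty": 0.035,"tz": 0.0,"rx": 0.0,"ry": 0.0,"rz": 0.0},{"hand": 0.0,"tx": 0.0,"ty": 0.04,"tz": 0.0,"rx": 0.0,"ry": 0.0,"rz": 0.0},{"hand": 0.0,"tx": 0.0,"ty": 0.045,"tz": 0.0,"rx": 0.0,"ry": 0.0,"rz": 0.0},{"hand": 0.0,"tx": 0.0,"ty": 0.05,"tz": 0.0,"rx": 0.0,"ry": 0.0,"rz": 0.0},{"hand": 0.0,"tx": 0.0,"ty": 0.05,"tz": 0.0,"rx": 0.0,"ry": 0.0,"rz": 0.0}])

```text
time_s: 8.85
ee_pos: [0.5863, 0.0412, 0.0034]
orientation: [180.0, 0.0, -15.4]
contact_force: [0.7, -0.1, 0.2]
gripper_width: 0.0003
```

```bash
python3 - <<'E'
from h import *
print([observe()[k] for k in('time_s','ee_pos','contact_force')])
for n,t in(('scene','s6'),('top','t6'),('scene','s6b')):
    shot(n,t);print(observe()['contact_force'])
for t in('t6','s6','s6b'): print(t,bench_tilt(t))
crop('s6',210,190,400,300,'c9',4.2)
E
```

```text
[8.85, array([0.58631444, 0.04120041, 0.00337639]), array([ 0.65382339, -0.14172782,  0.19658971])]
[ 0.37832648  0.10278261 -0.50041655]
[0.31068704 0.87689302 1.20103795]
[0.394935   0.40238638 0.46034844]
t6 [('pan', np.int64(1604), array([ 0.005 , -0.0093,  0.0664]), 'rms', np.float64(0.0024)), ('rim', np.int64(454), array([-0.003 , -0.0084,  0.0554]), 'rms', np.float64(0.0024))]
s6 [('pan', np.int64(1647), array([-0.0029, -0.0053,  0.0678]), 'rms', np.float64(0.0019)), ('rim', np.int64(480), array([-0.0005, -0.008 ,  0.0569]), 'rms', np.float64(0.002))]
s6b [('pan', np.int64(1643), array([-0.0057, -0.0056,  0.0679]), 'rms', np.float64(0.0018)), ('rim', np.int64(484), array([-0.002 , -0.008 ,  0.0567]), 'rms', np.float64(0.002))]
```

View pics/c9.png

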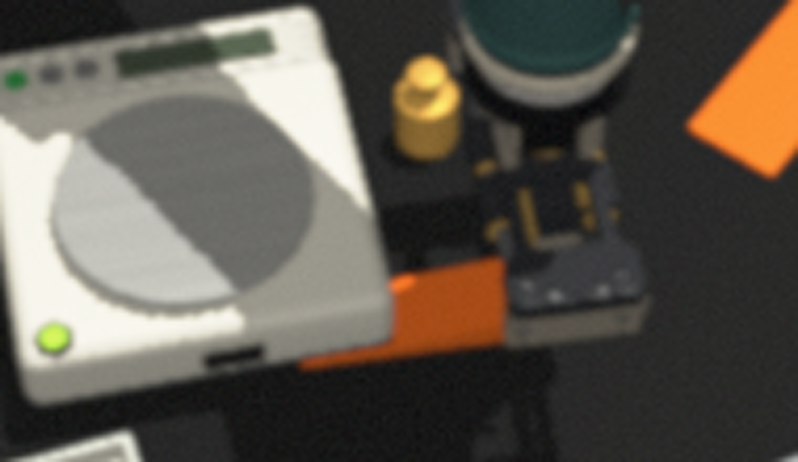

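Emit:
move_arm(moves=[{"hand": 0.0,"tx": 0.0,"ty": 0.0025,"tz": 0.0,"rx": 0.0,"ry": 0.0,"rz": 0.0},{"hand": 0.0,"tx": 0.0,"ty": 0.005,"tz": 0.0,"rx": 0.0,"ry": 0.0,"rz": 0.0},{"hand": 0.0,"tx": 0.0,"ty": 0.0075,"tz": 0.0,"rx": 0.0,"ry": 0.0,"rz": 0.0},{"hand": 0.0,"tx": 0.0,"ty": 0.0075,"tz": 0.0,"rx": 0.0,"ry": 0.0,"rz": 0.0}])

```text
time_s: 9.4
ee_pos: [0.5857, 0.0389, 0.0034]
orientation: [-180.0, -0.0, -15.3]
contact_force: [-0.3, 0.8, -0.7]
gripper_width: 0.0006
```

```bash
cat >> h.py <<'E'
def check(tag,n=8):
    F=[]
    for i in range(n):
        F.append(observe()['contact_force']); shot('scene',f'{tag}_{i}')
    F=np.array(F);r=F@[.266,.964,0];print('t',observe()['time_s'],'ee',observe()['ee_pos'].round(4),'resist mean',r.mean().round(2),'sd',r.std().round(2))
    b=[bench_tilt(f'{tag}_{i}') for i in range(n)]
    print('pan',np.mean([x[0][2] for x in b],0).round(4),'rim',np.mean([x[1][2] for x in b],0).round(4))
    print('corner px', blobs(f'{tag}_0'))
def blobs(tag):
    # green dot on the balance: centroid
    D=load(tag);h=cv2.cvtColor(D['p'],cv2.COLOR_RGB2HSV);m=(h[...,0]>25)&(h[...,0]<50)&(h[...,1]>100)&(h[...,2]>120)
    v,u=np.nonzero(m[240:290,200:260]);return (u.mean()+200).round(2),(v.mean()+240).round(2)
E
python3 - <<'E'
from h import *
print('s4',blobs('s4'),'s5',blobs('s5'),'s6',blobs('s6'))
check('a1')
E
```

```text
s4 (np.float64(223.5), np.float64(270.8)) s5 (np.float64(222.92), np.float64(270.46)) s6 (np.float64(222.27), np.float64(270.11))
t 9.8 ee [0.5857 0.0389 0.0034] resist mean 1.27 sd 0.49
pan [-0.002  -0.0048  0.0679] rim [-0.0006 -0.0066  0.0568]
corner px (np.float64(222.11), np.float64(270.03))
```

Emit:
move_arm(moves=[{"hand": 0.0,"tx": 0.0,"ty": 0.0025,"tz": 0.0,"rx": 0.0,"ry": 0.0,"rz": 0.0},{"hand": 0.0,"tx": 0.0,"ty": 0.0025,"tz": 0.0,"rx": 0.0,"ry": 0.0,"rz": 0.0},{"hand": 0.0,"tx": 0.0,"ty": 0.0025,"tz": 0.0,"rx": 0.0,"ry": 0.0,"rz": 0.0}])

```text
time_s: 10.1
ee_pos: [0.5854, 0.0379, 0.0034]
orientation: [180.0, -0.0, -15.3]
contact_force: [1.0, 0.7, -0.6]
gripper_width: 0.0005
```

```bash
python3 -c "
from h import *
check('a2')"
```

```text
t 10.5 ee [0.5854 0.0379 0.0034] resist mean 1.02 sd 0.35
pan [-0.0003 -0.0049  0.0679] rim [-0.0003 -0.0054  0.0568]
corner px (np.float64(222.11), np.float64(270.03))
```

Emit:
move_arm(moves=[{"hand": 0.0,"tx": 0.0,"ty": 0.0025,"tz": 0.0,"rx": 0.0,"ry": 0.0,"rz": 0.0},{"hand": 0.0,"tx": 0.0,"ty": 0.0025,"tz": 0.0,"rx": 0.0,"ry": 0.0,"rz": 0.0},{"hand": 0.0,"tx": 0.0,"ty": 0.0025,"tz": 0.0,"rx": 0.0,"ry": 0.0,"rz": 0.0}])

```text
time_s: 10.8
ee_pos: [0.5851, 0.037, 0.0034]
orientation: [-180.0, -0.0, -15.3]
contact_force: [0.8, 0.9, -0.4]
gripper_width: 0.0001
```

```bash
python3 -c "
from h import *
check('a3')"
```

```text
t 11.2 ee [0.5852 0.037  0.0034] resist mean 0.82 sd 0.33
pan [ 0.0009 -0.004   0.0678] rim [ 0.0003 -0.0041  0.0569]
corner px (np.float64(222.11), np.float64(270.03))
```

Emit:
move_arm(moves=[{"hand": 0.0,"tx": 0.0,"ty": 0.0025,"tz": 0.0,"rx": 0.0,"ry": 0.0,"rz": 0.0},{"hand": 0.0,"tx": 0.0,"ty": 0.0025,"tz": 0.0,"rx": 0.0,"ry": 0.0,"rz": 0.0},{"hand": 0.0,"tx": 0.0,"ty": 0.0025,"tz": 0.0,"rx": 0.0,"ry": 0.0,"rz": 0.0}])

```text
time_s: 11.5
ee_pos: [0.5849, 0.036, 0.0034]
orientation: [-180.0, -0.0, -15.3]
contact_force: [0.2, 0.5, 0.4]
gripper_width: 0.0002
```

```bash
python3 -c "
from h import *
check('a4')"
```

```text
t 11.9 ee [0.5849 0.036  0.0034] resist mean 0.67 sd 0.59
pan [ 0.0009 -0.0026  0.0679] rim [ 0.0006 -0.0034  0.0568]
corner px (np.float64(222.11), np.float64(270.03))
```

Emit:
move_arm(moves=[{"hand": 0.0,"tx": 0.0,"ty": 0.0025,"tz": 0.0,"rx": 0.0,"ry": 0.0,"rz": 0.0},{"hand": 0.0,"tx": 0.0,"ty": 0.0025,"tz": 0.0,"rx": 0.0,"ry": 0.0,"rz": 0.0},{"hand": 0.0,"tx": 0.0,"ty": 0.0025,"tz": 0.0,"rx": 0.0,"ry": 0.0,"rz": 0.0}])

```text
time_s: 12.2
ee_pos: [0.5846, 0.0351, 0.0034]
orientation: [-180.0, 0.0, -15.3]
contact_force: [0.8, 1.5, 0.1]
gripper_width: 0.0003
```

```bash
python3 -c "
from h import *
check('a5')"
```

```text
t 12.6 ee [0.5846 0.0351 0.0034] resist mean 1.54 sd 0.35
pan [ 0.0011 -0.0016  0.0678] rim [ 0.002  -0.0034  0.0569]
corner px (np.float64(222.08), np.float64(269.94))
```

Emit:
move_arm(moves=[{"hand": 0.0,"tx": 0.0,"ty": 0.0025,"tz": 0.0,"rx": 0.0,"ry": 0.0,"rz": 0.0},{"hand": 0.0,"tx": 0.0,"ty": 0.0025,"tz": 0.0,"rx": 0.0,"ry": 0.0,"rz": 0.0},{"hand": 0.0,"tx": 0.0,"ty": 0.0025,"tz": 0.0,"rx": 0.0,"ry": 0.0,"rz": 0.0}])

```text
time_s: 12.9
ee_pos: [0.5844, 0.0342, 0.0034]
orientation: [-180.0, -0.0, -15.3]
contact_force: [1.0, 1.9, -0.5]
gripper_width: 0.0004
```

```bash
python3 -c "
from h import *
check('a6')"
```

```text
t 13.3 ee [0.5844 0.0342 0.0034] resist mean 1.94 sd 0.47
pan [ 0.0008 -0.0011  0.0678] rim [ 0.002  -0.0023  0.0568]
corner px (np.float64(222.08), np.float64(269.94))
```

Emit:
move_arm(moves=[{"hand": 0.0,"tx": 0.0,"ty": 0.002,"tz": 0.0,"rx": 0.0,"ry": 0.0,"rz": 0.0},{"hand": 0.0,"tx": 0.0,"ty": 0.002,"tz": 0.0,"rx": 0.0,"ry": 0.0,"rz": 0.0},{"hand": 0.0,"tx": 0.0,"ty": 0.002,"tz": 0.0,"rx": 0.0,"ry": 0.0,"rz": 0.0}])

```text
time_s: 13.6
ee_pos: [0.5842, 0.0334, 0.0034]
orientation: [-180.0, -0.0, -15.3]
contact_force: [0.1, 3.1, -0.6]
gripper_width: 0.0003
```

```bash
python3 -c "
from h import *
check('a7')"
```

```text
t 14.0 ee [0.5841 0.0334 0.0034] resist mean 2.81 sd 0.4
pan [ 0.0022 -0.0009  0.0679] rim [ 0.0033 -0.0024  0.0568]
corner px (np.float64(222.08), np.float64(269.94))
```

Emit:
move_arm(moves=[{"hand": 0.0,"tx": 0.0,"ty": 0.0018,"tz": 0.0,"rx": 0.0,"ry": 0.0,"rz": 0.0},{"hand": 0.0,"tx": 0.0,"ty": 0.0018,"tz": 0.0,"rx": 0.0,"ry": 0.0,"rz": 0.0},{"hand": 0.0,"tx": 0.0,"ty": 0.0018,"tz": 0.0,"rx": 0.0,"ry": 0.0,"rz": 0.0}])

```text
time_s: 14.3
ee_pos: [0.584, 0.0327, 0.0034]
orientation: [-180.0, -0.0, -15.3]
contact_force: [0.1, 3.0, -0.3]
gripper_width: 0.0003
```

```bash
python3 -c "
from h import *
check('a8')"
```

```text
t 14.7 ee [0.584  0.0327 0.0034] resist mean 2.78 sd 0.44
pan [ 0.0006 -0.0005  0.0679] rim [ 0.0022 -0.0025  0.0569]
corner px (np.float64(222.05), np.float64(269.86))
```

Emit:
move_arm(moves=[{"hand": 0.0,"tx": 0.0,"ty": 0.0018,"tz": 0.0,"rx": 0.0,"ry": 0.0,"rz": 0.0},{"hand": 0.0,"tx": 0.0,"ty": 0.0018,"tz": 0.0,"rx": 0.0,"ry": 0.0,"rz": 0.0}])

```text
time_s: 14.9
ee_pos: [0.5838, 0.032, 0.0034]
orientation: [-180.0, -0.0, -15.3]
contact_force: [0.7, 3.6, 0.4]
gripper_width: 0.0001
```

```bash
python3 -c "
from h import *
check('a9')
c=lambda a,b:[cv2.phaseCorrelate(cv2.cvtColor(cv2.imread(f'pics/{x}.png'),6)[a0:a1,b0:b1].astype('float32'),cv2.cvtColor(cv2.imread(f'pics/{y}.png'),6)[a0:a1,b0:b1].astype('float32'))for x,y in((a,b),)for a0,a1,b0,b1 in((192,285,205,300),)]
for t in('a5_0','a7_0','a8_0'): print(t,c(t,'a9_0'))"
```

```text
t 15.3 ee [0.5838 0.032  0.0034] resist mean 3.39 sd 0.34
pan [ 0.0027 -0.0007  0.0679] rim [ 0.0037 -0.0022  0.057 ]
corner px (np.float64(222.05), np.float64(269.86))
a5_0 [((-0.12335822736547186, 0.06082947369039715), 0.9093476980924606)]
a7_0 [((-0.03955421537294512, 0.04194181360406901), 0.9597951002005074)]
a8_0 [((0.009565783710897335, 0.04493221430313099), 0.9834018622835478)]
```

Push force has reached about 3.5 N, the balance is level and it isn't shifting, so I stop here. Backing the hand straight away, then up.

Emit:
move_arm(moves=[{"hand": 0.0,"tx": 0.0,"ty": -0.005,"tz": 0.0,"rx": 0.0,"ry": 0.0,"rz": 0.0},{"hand": 0.0,"tx": 0.0,"ty": -0.02,"tz": 0.0,"rx": 0.0,"ry": 0.0,"rz": 0.0},{"hand": 0.0,"tx": 0.0,"ty": -0.05,"tz": 0.0,"rx": 0.0,"ry": 0.0,"rz": 0.0},{"hand": 0.0,"tx": 0.0,"ty": -0.1,"tz": 0.0,"rx": 0.0,"ry": 0.0,"rz": 0.0},{"hand": 0.0,"tx": 0.0,"ty": -0.1,"tz": -0.05,"rx": 0.0,"ry": 0.0,"rz": 0.0},{"hand": 0.0,"tx": 0.0,"ty": -0.1,"tz": -0.15,"rx": 0.0,"ry": 0.0,"rz": 0.0},{"hand": 0.0,"tx": 0.0,"ty": -0.1,"tz": -0.25,"rx": 0.0,"ry": 0.0,"rz": 0.0},{"hand": 0.0,"tx": 0.0,"ty": -0.05,"tz": -0.35,"rx": 0.0,"ry": 0.0,"rz": 0.0},{"hand": 0.0,"tx": 0.0,"ty": 0.05,"tz": -0.45,"rx": 0.0,"ry": 0.0,"rz": 0.0},{"hand": 0.0,"tx": 0.0,"ty": 0.15,"tz": -0.55,"rx": 0.0,"ry": 0.0,"rz": 0.0},{"hand": 0.0,"tx": 0.0,"ty": 0.25,"tz": -0.65,"rx": 0.0,"ry": 0.0,"rz": 0.0},{"hand": 0.0,"tx": 0.0,"ty": 0.3,"tz": -0.7,"rx": 0.0,"ry": 0.0,"rz": 0.0},{"hand": 0.0,"tx": 0.0,"ty": 0.3,"tz": -0.7,"rx": 0.0,"ry": 0.0,"rz": 0.0},{"hand": 0.0,"tx": 0.0,"ty": 0.3,"tz": -0.7,"rx": 0.0,"ry": 0.0,"rz": 0.0},{"hand": 0.0,"tx": 0.0,"ty": 0.3,"tz": -0.7,"rx": 0.0,"ry": 0.0,"rz": 0.0}])

```text
time_s: 16.8
ee_pos: [0.5517, -0.0819, 0.2822]
orientation: [180.0, 0.1, -15.2]
contact_force: [-0.2, -0.5, 0.2]
gripper_width: 0.0005
```

```bash
python3 -c "
from h import *
shot('wrist','w2');check('b1',4)
print('wrist tilt',bench_tilt('w2'))
crop('b1_0',190,180,400,310,'c10',3.8)"
```

```text
t 17.05 ee [ 0.5519 -0.0828  0.2824] resist mean 0.01 sd 0.41
pan [0.003  0.0017 0.068 ] rim [ 0.0021 -0.002   0.057 ]
corner px (np.float64(221.96), np.float64(269.67))
wrist tilt [('pan', np.int64(6237), array([ 0.0016, -0.0013,  0.0661]), 'rms', np.float64(0.0007)), ('rim', np.int64(1061), array([0.0008, 0.0022, 0.0549]), 'rms', np.float64(0.0008))]
```

View pics/w2.png

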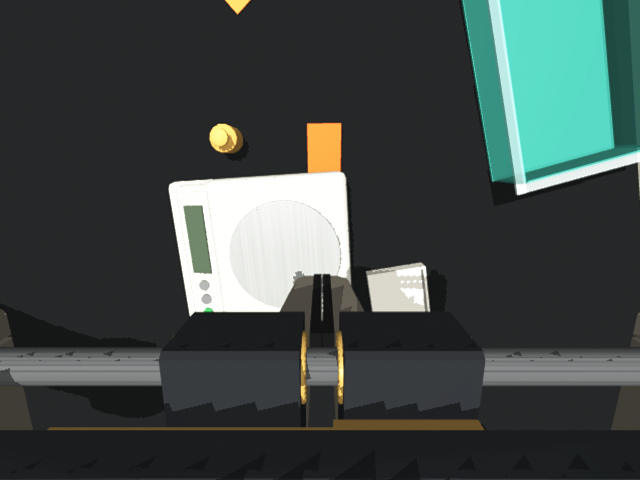

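View pics/c10.png

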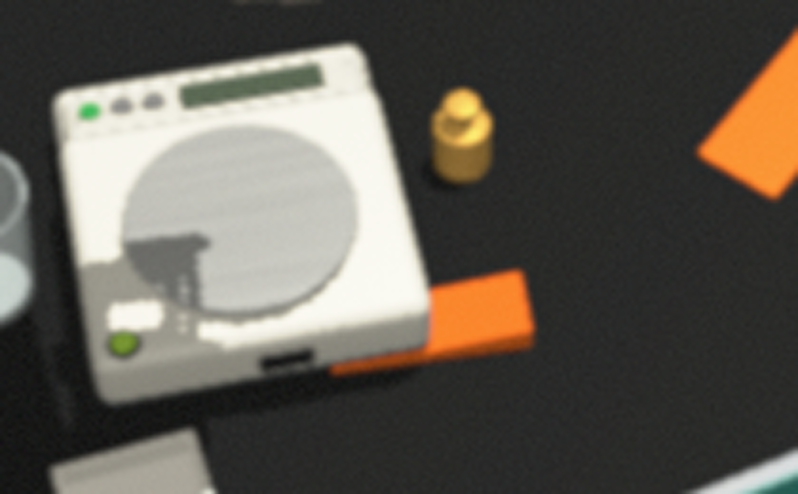

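```bash
python3 - <<'E'
from h import *
D=load('w2')
for a,b,c,d,n,k in((290,110,360,190,'c11',8),):crop('w2',a,b,c,d,n,k)
crop('w2',160,160,360,300,'c12',4)
E
```

```text
(no output)
```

View pics/c11.png

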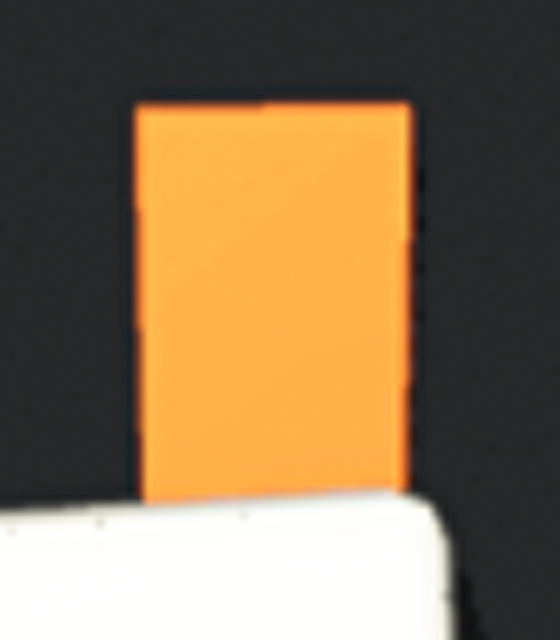

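View pics/c12.png

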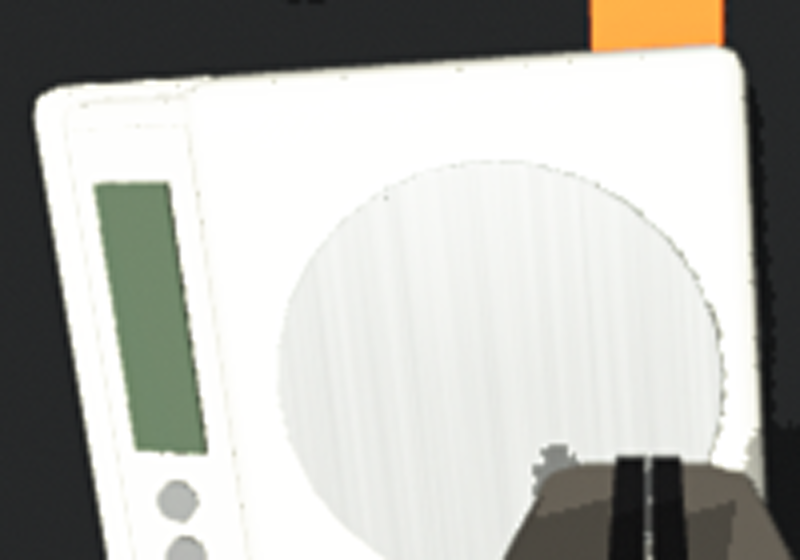

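```bash
python3 - <<'E'
from h import *
D=load('w2');c=lambda l:[(290+u/8,110+v/8) for u,v in l];c2=lambda l:[(160+u/4,160+v/4) for u,v in l]
f=lambda q:line_res(D,q,((-55,-20,15.5),(-55,20,15.5)),c([(150,103),(270,103),(395,102)]))+line_res(D,q,((-55,-20,15.5),(55,-20,1.5)),c([(135,120),(139,300),(144,490)]))+line_res(D,q,((-55,20,15.5),(55,20,1.5)),c([(412,120),(410,300),(406,480)]))
r=least_squares(f,[.568,-.03,np.radians(-105)],x_scale=[.1,.1,1]);q=r.x;print(q[:2],np.degrees(q[2]),r.fun.round(1))
L=c2([(220,76),(340,69),(500,60),(690,50)]);K=c2([(746,100),(751,250),(758,400)])
def g(p):
  T=bal_T(*p,0);e=[]
  for E,ps in((((-.11,.09,.056),(.1,.09,.056)),L),(((.1,.09,.056),(.1,-.09,.056)),K)):
    a,b=[np.array(proj(D,T(x))) for x in E];d=(b-a)/np.linalg.norm(b-a)
    for s in ps: w=np.array(s)-a;e.append(d[0]*w[1]-d[1]*w[0])
  return e
r=least_squares(g,[.4745,-.1037,np.radians(-11.9)],x_scale=[.1,.1,1]);print('bal',r.x[:2],np.degrees(r.x[2]),r.fun.round(1))
F=bal_T(*r.x,0)([.075,.07,.006]);print('foot',F,'in wedge',rotz(-q[2])@(F-[q[0],q[1],0])*1000)
E
```

```text
[ 0.56824985 -0.03095964] -104.81245447786517 [-0.1  0.   0.   0.4  0.3  0.1 -0.3 -0.3 -0.1]
bal [ 0.47444655 -0.10419643] -12.005746352906627 [ 0.  -0.1 -0.1  0.1 -0.   0.2 -0.2]
foot [ 0.56236674 -0.05132829  0.006     ] in wedge [21.19580475 -0.48023652  6.        ]
```

```bash
python3 -c "
from h import *
print(sign_off())"
```

```text
the job is handed in; nothing more can be done
None
```

I pushed the small orange wedge (110 x 40 mm) under the bare foot until the balance stood level, backed the hand away and handed the job in at about 17 s. I pushed with the closed fingers against its thick end, first along a gentle 6.5° arc to line it up, then straight in.

**Last checks:**
- **Push force:** it rose from about 1 N to 3.4 N in the last 5 mm (single readings up to 3.6 N). That suggests the foot carries about 3.8 N; I estimated this from the push force and did not test the firmness directly.
- **Level:** the tilt fell from about 0.056 rad to within ±0.003 rad, which is the noise of the depth readings. It stayed there after the hand left.
- **Foot on the wedge:** it stands 34 mm back from the tip (about 35 mm was expected) and 0.5 mm off the centre line.
- **Balance:** it shifted less than 1 mm and turned about 0.1°, both within measuring error.
- **Rest of the bench:** the hand came near nothing else, and the check weight, tray and other wedges in the last pictures looked unmoved. I did not measure them.

**What disagreed:** one wedge position, measured mid-push while the arm hid the thick end, was about 12 mm too far forward. The balance tilt showed the error, so I finished on tilt and push force. One move call was also refused at the start, before anything had moved.

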